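# Fit the service cover into the console's deck opening

## Task

Fit the loose aluminium cover into the opening in the console's deck: it is longer than the opening, so tilt it, slip its low end under the lip into the deep pocket on the side away from the buttons until it touches the end stop hidden there, and lower the other end past its own lip. Lay the cover flat on the ledge while you still hold it, feeling for the ledge rather than dropping it, slide it towards the buttons until it is fully home against the stop there, and let go. Work gently, never force the cover against the console, and leave everything else where it is.

Things in the scene. Friction and masses are not known exactly. Their poses are not given: they have to be found in the camera images.
- console: Fixed steel console, 250 mm wide, flat deck top at z = 110 mm (x -140 to +115). Origin on the table below the centre of the deck opening; x along the opening's length, away from the robot, towards the sloped button face; z up. Opening: 184 mm long (x -92 to +92), 120 mm wide (y -60 to +60), into a well with side walls at y = -60 and +60. The deck sheet, 4 mm thick, forms a lip over each end.
- pocket_lip (a point): Middle of the lip's upper edge at the -x end of the opening (console x -92, y 0, z 110 mm). Under this lip is the deep pocket, up to a rigid rubber end stop, out of sight, set 18 to 24 mm behind the lip's edge (not measured). The cover's other end clears its lip only if this one is at least 16 mm behind this edge.
- ledge: The level, rigid steel ledge on which the cover is to lie; it runs round the whole well, 12 mm wide along both sides and on beneath both lips to the well's ends. Its height is adjustable and NOT measured: the given origin is fixed, at console x 0, y 0, z 80 mm, the lowest setting; the ledge's top may be 0 to 12 mm above it (so 14 to 26 mm under the lips' undersides).
- home_lip (a point): Middle of the lip's upper edge at the +x (button) end of the opening (console x +92, y 0, z 110 mm). The well runs only 11 mm beneath this lip, to a rigid steel stop at console x = +103 mm. Fully home, the cover's end touches that stop and its centre is at console x = +3 mm.
- cover_grip (a point): Centre of the black grip of the loose aluminium cover, a plate 200 mm long (x), 110 wide (y), 6 thick, the same both ways round, about 0.35 kg, balanced under the grip. The grip stands up in its middle: a solid plate 12 mm thick (x), 60 wide (y), 50 tall. This point is 31 mm above the cover's underside. x along its length, z up out of its top. Lies flat on the table at the start.
- cover_end_a (a point): middle of the lower edge of the cover's -x end (100 mm from the centre, on the underside)
- cover_end_b (a point): middle of the lower edge of the cover's +x end (100 mm from the centre, on the underside)
- fitting: small brass hose fitting, 22 mm across and 30 mm tall, standing on the console's deck beside the opening; bystander
- screwdriver: screwdriver, 170 mm long, lying on the table; bystander
- oil_bottle: small bottle, 44 mm across and 100 mm tall, standing beyond the cover's far end; bystander
- tape_roll: grey ring-shaped roll, 90 mm across and 24 mm tall, lying flat; bystander
- mug: white mug, 76 mm across and 85 mm tall; bystander
- parts_tray: empty grey plastic tray, 130 x 90 x 30 mm; bystander
- spanner: spanner, 160 mm long, lying on the table; bystander
Things that resemble listed ones, but are neither listed nor needed, are in the scene too. Of the things that look like the part that bears cover_grip, the largest one is meant.

How it is judged (in metres and radians):
On the way, in this order (a step that is already met when the one before it is completed fails the run):
1. one end of the tilted cover is under the deep pocket's lip while the other end is still above the deck (((x of cover_end_a in the frame of console below -0.098 m and z of cover_end_a in the frame of console below 0.099 m and x of cover_end_b in the frame of console below 0.11 m and z of cover_end_b in the frame of console above 0.112 m and y of cover_grip in the frame of console between -0.02 and 0.02 m) or (x of cover_end_b in the frame of console below -0.098 m and z of cover_end_b in the frame of console below 0.099 m and x of cover_end_a in the frame of console below 0.11 m and z of cover_end_a in the frame of console above 0.112 m and y of cover_grip in the frame of console between -0.02 and 0.02 m))), for 0.1 s.
2. the cover, still held, has been laid flat on the ledges below both lips (z of each of cover_end_a, cover_end_b in the frame of console below 0.0995 m and angle between cover_grip's own z axis and vertical below 0.03 rad and contact force between cover and ledge above 1.5 N and contact force between the fingers and cover above 3 N), for 0.1 s.
At the end, for the whole second after the job is handed in: The cover lies flat (within 0.03 rad) and at rest on the ledges inside the well, both ends at a height the ledge can have (within 2.5 mm), and within 2.5 mm of the rigid stop on the button side, so that both its ends are under their lips (x of cover_grip in the frame of console between 0.0005 and 0.0055 m and z of cover_end_a in the frame of console between 0.0775 and 0.0945 m and z of cover_end_b in the frame of console between 0.0775 and 0.0945 m and y of cover_grip in the frame of console between -0.012 and 0.012 m and angle between cover_grip's own z axis and vertical below 0.03 rad and linear speed of cover below 0.01 m/s); the robot touches nothing.
It fails at once if the cover is pressed or knocked against the console with more than 40 N (contact force between cover and console above 40 N).
It fails at once if the robot itself presses on the console with more than 15 N (contact force between any of the fingers, the arm and console above 15 N).
It fails at once if a bystander is displaced by more than 20 mm (distance of any of fitting, screwdriver, oil_bottle, tape_roll, mug, parts_tray, spanner from where it was at the start of the episode above 0.02 m).
It also fails if it takes over 64 s, if anything falls off the work surface, if the arm or the gripper's body presses on something with over 40 N, if the wrist force passes 120 N, or if a joint passes its speed limit or range.

## Robot

A 6-joint arm with a two-finger parallel gripper is mounted at the origin on the work surface. World frame = base frame: x ahead of the robot, y to its left, z up, the work surface at z = 0. Lengths are in mm, angles in rad, forces in N, time in s.
With the tool pointing down it reaches from about 275 to 825 mm from the base axis. Payload 4.9 kg.
Tool frame: the origin (TCP) lies at the very end of the fingers, on their centre line; the grasp point (between the pads) lies 19 mm behind it; z points along the fingers, x is the direction in which the jaws open and shut, and the axes are right-handed (so a half turn about z gives the same grasp; the last joint's range is limited). The gripper opens to 85 mm and grips with 20 to 120 N. Pads are 22 mm wide; open, the fingers measure 114 mm over their backs; the gripper's body (76 mm by 85 mm) begins 54 mm behind the grasp point. The pads swing forward as they close: fully open they stand 13 mm farther back than shut.
Start: joints at [-1.292, 0.326, -0.193, 1.052, 0, 1.437], TCP at [220.66, -503.813, 194.481] pointing down, gripper open.
Joint ranges: [-2.65, 2.65], [-0.97, 1.79], [-1.3, 1.35], [-1.93, 2.1], [-1.47, 1.37], [-3.14, 3.14]. Speed limits (rad/s): [2.57, 2.57, 3.14, 3.14, 3.14, 3.14].

## Interface

Orientations are given as a unit quaternion [x, y, z, w].
In Python, from rig import manip gives the robot as it stands.
- The arm moves only by the shell command python3 -m jog 'ROWS'. ROWS is JSON, a list of rows, each a list of 7 numbers: the shift along the tool's x, y, z in m, then the turn, a rotation vector about the tool's x, y, z in degrees, then the closure, from -1 (fully open) to 1 (shut), so that 0 is half open. In form: [[tx, ty, tz, rx, ry, rz, jaw], ...]. A call has 1 to 20 rows; each row is the pose to reach, as a shift and turn from the pose commanded when the call began, along the tool's axes at that moment; what a row does not reach only later rows make up. A row lasts 1/10 s, in which the tool goes at most 50 mm and 8.59 degrees, less where a joint would pass 70% of its speed; a pose out of reach is approached as far as the arm can. A call with a gripper value outside its range is refused whole. The fingers move at their own pace and stop on an object; the grip force is fixed at half the most. Time passes only in rows, so rows that repeat a pose let the fingers close. It gives the time, the measured TCP pose, the force and the opening at its end, in the units of the state.
- manip.state(): the state, without advancing time (a new reading comes with each control period).
- manip.snapshot(name): name is "scene" or "side" or "wrist"; returns (picture, depth): 480x640x3 uint8, red, green, blue; 480x640 float32, mm along the optical axis (not along the pixel's ray), 0 where there is no reading.
- manip.camera_model(name): a dict with "mtx" (3x3 intrinsics, pixels), "extrinsics" (4x4, takes a point from world to camera coordinates). Camera axes: x right, y down, z forward; pixel columns grow to the right and rows downward; lengths in mm; the calibration is good to about 2 mm. A picture is of the moment at which its call begins: read the wrist's pose just before it. camera_model takes no time and is no camera call; for the wrist camera it gives the pose at the moment of the call.
- manip.job_done(): hands the job in, once; it reports no verdict.
The state is a dict: "time_s": time; "joints": joint angles; "joint_vel": joint speeds; "tau": joint torques, N m; "eef_pos": TCP position; "tool_rot": TCP orientation; "contact_force": force on the tool from outside, world axes, zero at the start; "torque": the same for the moment, N m; "finger_gap": finger opening in mm.
Only numpy, scipy, OpenCV 4.12 (cv2) and the standard library are available. Lean on these libraries where they do the work, as an engineer would, in place of code of your own. Each camera call takes 0.05 s, during which the arm holds its last target.

## Working session

There is one attempt and no reset: what is moved stays moved. The work goes in short steps, Python scripts to look and compute and a shell command to move; the robot and the scene stay as the last step left them, time stands still between calls to the robot, and variables do not carry over. Pictures are saved under pics/ and viewed, and the job is handed in when it is done.

```bash
mkdir -p pics; ls; python3 - <<'E'
from rig import manip
import cv2,numpy as np
print(manip.state())
for n in ["scene","side","wrist"]:
    m=manip.camera_model(n)
    p,d=manip.snapshot(n)
    cv2.imwrite(f"pics/{n}0.png",p[:,:,::-1]); np.savez(f"pics/{n}0.npz",p=p,d=d,K=m["mtx"],E=m["extrinsics"])
    print(n,np.round(m["mtx"],1).tolist(),np.round(m["extrinsics"],3).tolist())
E
```

```text
pics
{'time_s': 0.0, 'joints': array([-1.29220343e+00,  3.26966086e-01, -1.93583315e-01,  1.05204756e+00,
        2.20897772e-05,  1.43658657e+00]), 'joint_vel': array([ 0.0016195 , -0.00103294, -0.00017364,  0.00032352, -0.00154409,
       -0.00057045]), 'tau': array([-4.11746723e-04, -4.43396544e+01,  2.62444013e+01,  1.54488219e-02,
       -1.78654550e-04,  7.26910201e-06]), 'eef_pos': array([ 220.4752815 , -503.14701139,  193.69005819]), 'tool_rot': array([ 8.37011642e-01, -5.47184338e-01, -6.73655183e-04, -5.97396822e-04]), 'contact_force': array([-0.58488897, -0.09386723, -0.14966257]), 'torque': array([-0.01286491, -0.03370785, -0.06023951]), 'finger_gap': 85.33633571823616}
scene [[529.6, 0.0, 319.0], [0.0, 529.6, 245.1], [0.0, 0.0, 1.0]] [[-0.489, 0.872, 0.02, 292.544], [0.494, 0.296, -0.818, -217.254], [-0.719, -0.39, -0.575, 2036.82], [0.0, 0.0, 0.0, 1.0]]
side [[503.6, 0.0, 317.0], [0.0, 503.6, 232.2], [0.0, 0.0, 1.0]] [[-0.965, -0.26, 0.007, 546.977], [-0.194, 0.701, -0.686, 185.356], [0.174, -0.664, -0.727, 1191.397], [0.0, 0.0, 0.0, 1.0]]
wrist [[384.4, 0.0, 322.3], [0.0, 384.4, 239.1], [0.0, 0.0, 1.0]] [[0.401, -0.916, -0.003, -547.423], [-0.875, -0.383, 0.296, -37.655], [-0.273, -0.116, -0.955, 379.636], [0.0, 0.0, 0.0, 1.0]]
```

View pics/scene0.png

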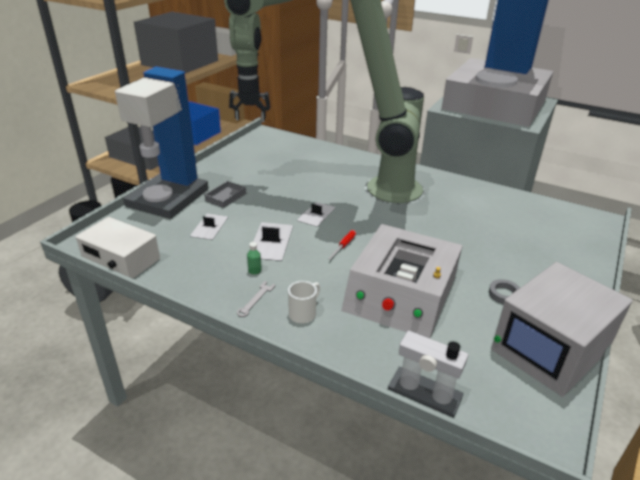

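View pics/side0.png

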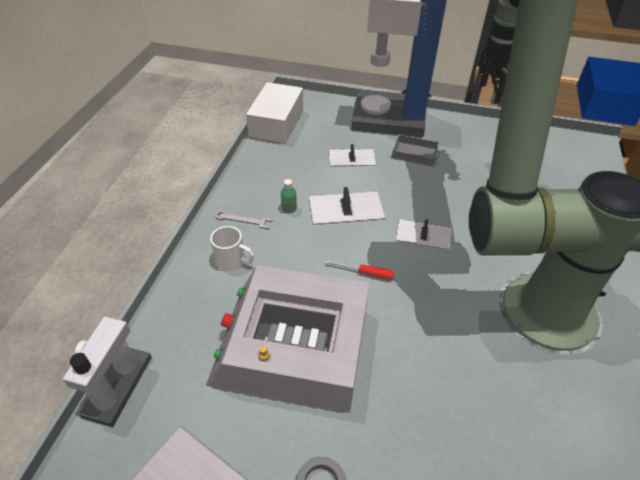

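View pics/wrist0.png

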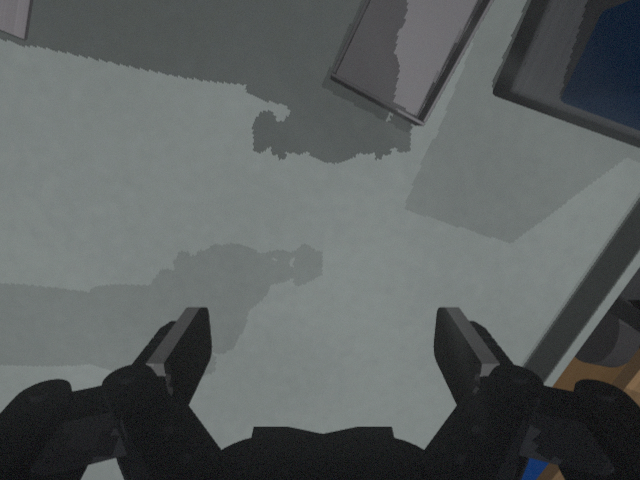

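The scene view shows three plates with grips: (271,240), (209,225) and (317,213). In the side view they are at (347,207), (352,157) and (425,232). The one at side (347,207) looks largest, so I'll confirm it in crops.

```bash
cat > h.py <<'E'
import numpy as np,cv2
def load(f):
    z=np.load(f); return z["p"],z["d"],z["K"],z["E"]
def px(f,u,v,z=None):
    p,d,K,E=load(f) if isinstance(f,str) else f
    R,t=E[:3,:3],E[:3,3]
    ray=np.linalg.inv(K)@[u,v,1]
    if z is None:
        pc=ray*np.median(d[int(v)-1:int(v)+2,int(u)-1:int(u)+2])
        return R.T@(pc-t)
    o=-R.T@t; r=R.T@ray
    return o+r*(z-o[2])/r[2]
def cloud(f):
    p,d,K,E=load(f)
    v,u=np.mgrid[:480,:640]; 
    pc=np.stack([(u-K[0,2])/K[0,0]*d,(v-K[1,2])/K[1,1]*d,d],-1)
    return (pc-E[:3,3])@E[:3,:3]
E
python3 - <<'E'
from h import *
p=load("pics/side0.npz")[0]
cv2.imwrite("pics/c1.png",cv2.resize(p[130:260,290:470,::-1],None,fx=4,fy=4,interpolation=cv2.INTER_CUBIC))
cv2.imwrite("pics/c2.png",cv2.resize(p[250:410,200:390,::-1],None,fx=4,fy=3.7,interpolation=cv2.INTER_CUBIC))
for n in ["side0"]:
    W=cloud(f"pics/{n}.npz")
    for r in [(330,345),(320,210),(370,210),(370,200),(347,200),(347,190),(300,283),(340,300),(225,330),(264,352),(290,205)]:
        print(n,r,np.round(W[r[1],r[0]],1))
E
```

```text
side0 (330, 345) [465.7 273.5  80.8]
side0 (320, 210) [ 605.7 -177.7    7.8]
side0 (370, 210) [ 470.9 -215.7    7.2]
side0 (370, 200) [ 478.7 -256.8    6.6]
side0 (347, 200) [ 532.6 -185.3   57.4]
side0 (347, 190) [ 542.  -227.    55.4]
side0 (300, 283) [563.6 157.1 108.4]
side0 (340, 300) [467.8 181.4 113.1]
side0 (225, 330) [ 7.158e+02  2.520e+02 -1.000e-01]
side0 (264, 352) [575.2 356.3 141.1]
side0 (290, 205) [ 683.9 -149.4   33. ]
```

View pics/c1.png

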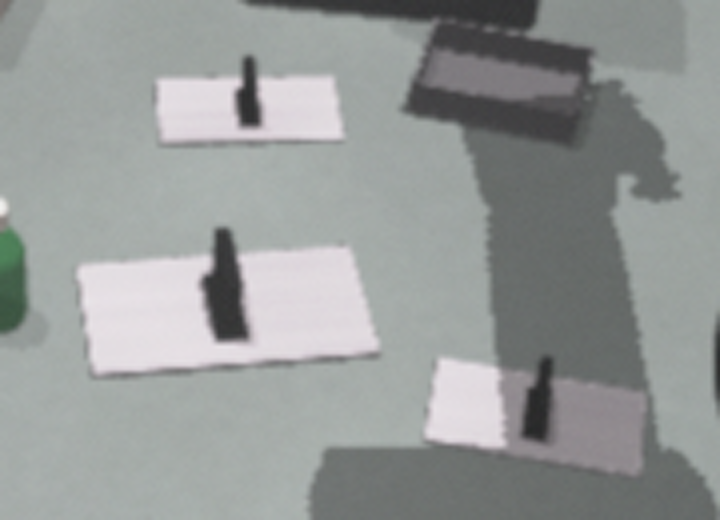

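View pics/c2.png

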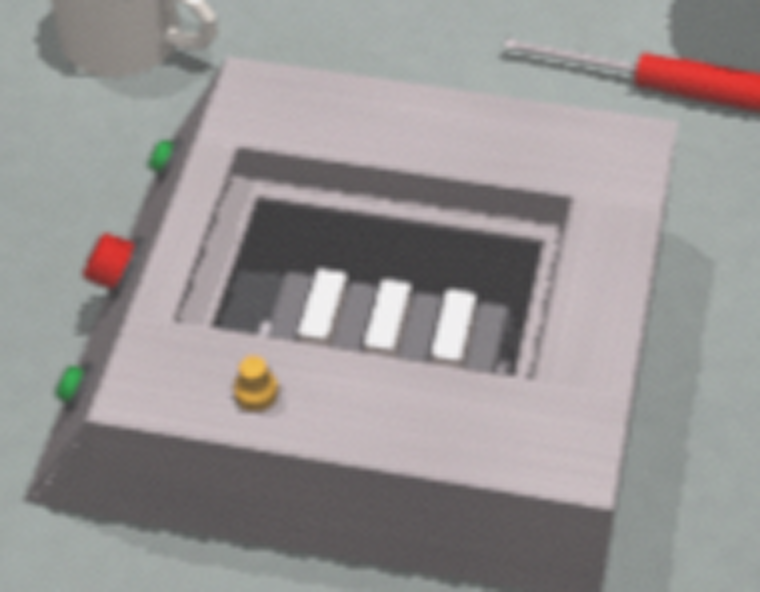

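The centre plate (crop 222,300; side 347,207) is clearly the largest, about 200x110 by eye. I'll compute poses from the corners.

```bash
python3 - <<'E'
from h import *
f=load("pics/side0.npz")
C=[(80,267),(350,248),(378,353),(93,375)]
P=np.array([px(f,290+(x+.5)/4-.5,130+(y+.5)/4-.5,6)[:2] for x,y in C]);print(P.round(1),P.mean(0))
print([np.linalg.norm(P[i]-P[(i+1)%4]).round(1) for i in range(4)])
e=P[1]-P[0]+P[2]-P[3];print("ang",np.degrees(np.arctan2(e[1],e[0])))
C=[(238,150),(572,197),(543,381),(178,322)]
P=np.array([px(f,200+(x+.5)/4-.5,250+(y+.5)/3.7-.5,110)[:2] for x,y in C]);print(P.round(1),P.mean(0))
print([np.linalg.norm(P[i]-P[(i+1)%4]).round(1) for i in range(4)])
e=P[0]-P[1]+P[3]-P[2];print("ang",np.degrees(np.arctan2(e[1],e[0])))
C=[(228,60),(677,120),(611,510),(88,422)]
P=np.array([px(f,200+(x+.5)/4-.5,250+(y+.5)/3.7-.5,110)[:2] for x,y in C]);print(P.round(1),P.mean(0))
print([np.linalg.norm(P[i]-P[(i+1)%4]).round(1) for i in range(4)])
e=P[0]-P[1]+P[3]-P[2];print("ang",np.degrees(np.arctan2(e[1],e[0])))
p,d,K,E=load("pics/scene0.npz")
cv2.imwrite("pics/c3.png",cv2.resize(p[210:340,340:470,::-1],None,fx=5,fy=4.6,interpolation=cv2.INTER_CUBIC))
cv2.imwrite("pics/c4.png",cv2.resize(p[190:290,180:340,::-1],None,fx=5,fy=5,interpolation=cv2.INTER_CUBIC))
E
```

```text
[[ 649.4 -225.8]
 [ 465.6 -298.1]
 [ 427.4 -196.7]
 [ 611.5 -123.6]] [ 538.47014336 -211.0512501 ]
[np.float64(197.5), np.float64(108.4), np.float64(198.1), np.float64(109.1)]
ang -158.4364201853535
[[643.  200.5]
 [461.1 185. ]
 [447.9 304.2]
 [633.  317.7]] [546.26030097 251.86550792]
[np.float64(182.6), np.float64(119.9), np.float64(185.6), np.float64(117.7)]
ang 4.5125342990668855
[[671.3 137.7]
 [418.  115.6]
 [400.2 366.6]
 [653.5 385.4]] [535.7440971  251.29610689]
[np.float64(254.3), np.float64(251.7), np.float64(253.9), np.float64(248.3)]
ang 4.607682514957416
```

View pics/c3.png

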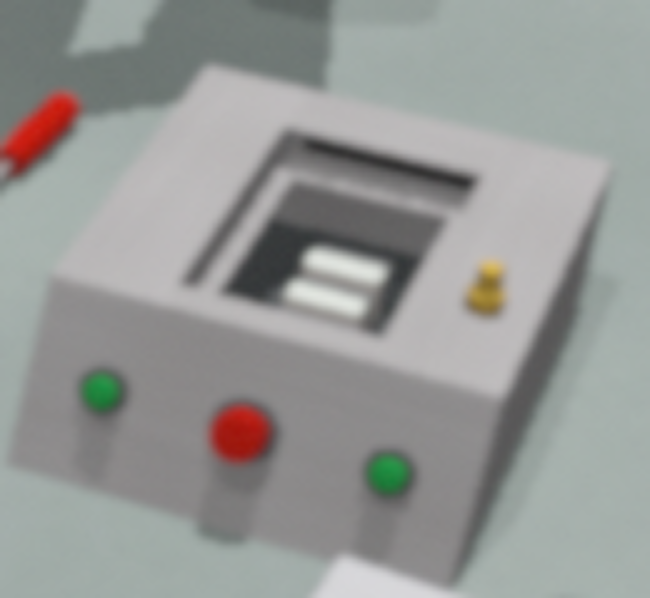

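View pics/c4.png

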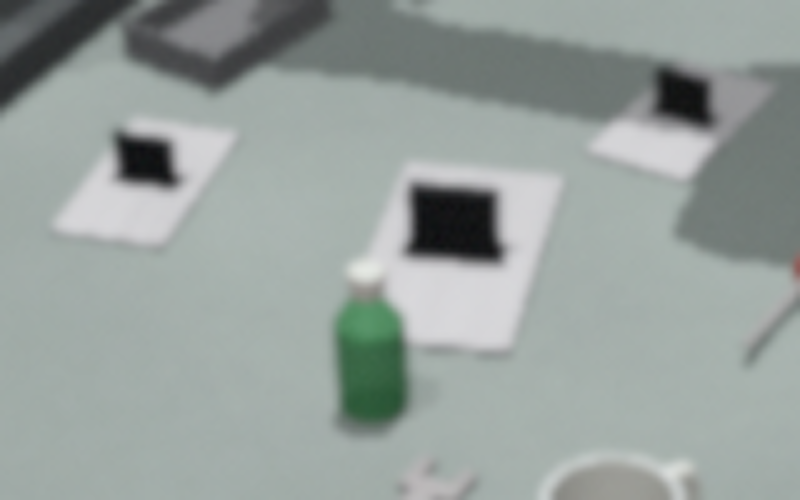

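Crop c3 shows the opening and the fitting at (487,288), on the +y deck. Crop c4 confirms the middle plate at (470,255) is the largest. The measured 198x109 matches the cover. I'll view the console and then the cover from the wrist camera to refine, starting with where that camera sits.

```bash
cat >> h.py <<'E'
from scipy.spatial.transform import Rotation as Ro
def delta(st,pos,yaw,pitch=0):
    """yaw deg of tool x; pitch deg: rotation about world-horizontal console y axis (positive raises +x end). returns row"""
    R0=Ro.from_quat(st["tool_rot"]) if isinstance(st,dict) else st[1]
    p0=st["eef_pos"] if isinstance(st,dict) else st[0]
    R1=Ro.from_euler('z',yaw,degrees=True)*Ro.from_euler('y',-pitch,degrees=True)*Ro.from_euler('x',180,degrees=True)
    return np.r_[R0.inv().apply(np.array(pos)-p0)/1000,(R0.inv()*R1).as_rotvec(degrees=True)]
E
python3 - <<'E'
from h import *
from rig import manip
p,d,K,E=load("pics/wrist0.npz")
R,t=E[:3,:3],E[:3,3];s=manip.state()
T=Ro.from_quat(s["tool_rot"])
print("cam in tool",T.inv().apply(-R.T@t-s["eef_pos"]).round(1), "axis in tool",T.inv().apply(R[2]).round(3))
np.set_printoptions(suppress=True,precision=4)
print(delta(s,[538.5,-211,230],21.56))
print(delta(s,[547,215,330],4.55))
E
```

```text
cam in tool [  -1.3  -76.3 -178.3] axis in tool [-0.002  0.297  0.955]
[ -0.1403  -0.4085  -0.0358  -0.0642   0.0502 -87.9093]
[ -0.5272  -0.5872  -0.1353  -0.0541   0.0571 -70.8993]
```

```bash
python3 - <<'E'
from h import *
from rig import manip
np.set_printoptions(suppress=True,precision=4)
print(delta(manip.state(),[547,285,300],4.55))
E
```

```text
[ -0.5913  -0.6153  -0.1052  -0.0541   0.0571 -70.8993]
```

```bash
python3 -m jog '[[0,0,-0.05,0,0,0,-1],[0,0,-0.105,0,0,0,-1],[-0.591,-0.615,-0.105,0,0,-70.9,-1],[-0.591,-0.615,-0.105,0,0,-70.9,-1],[-0.591,-0.615,-0.105,0,0,-70.9,-1],[-0.591,-0.615,-0.105,0,0,-70.9,-1],[-0.591,-0.615,-0.105,0,0,-70.9,-1],[-0.591,-0.615,-0.105,0,0,-70.9,-1],[-0.591,-0.615,-0.105,0,0,-70.9,-1],[-0.591,-0.615,-0.105,0,0,-70.9,-1],[-0.591,-0.615,-0.105,0,0,-70.9,-1],[-0.591,-0.615,-0.105,0,0,-70.9,-1],[-0.591,-0.615,-0.105,0,0,-70.9,-1],[-0.591,-0.615,-0.105,0,0,-70.9,-1],[-0.591,-0.615,-0.105,0,0,-70.9,-1],[-0.591,-0.615,-0.105,0,0,-70.9,-1],[-0.591,-0.615,-0.105,0,0,-70.9,-1],[-0.591,-0.615,-0.105,0,0,-70.9,-1],[-0.591,-0.615,-0.105,0,0,-70.9,-1],[-0.591,-0.615,-0.105,0,0,-70.9,-1]]'
cat > snap.py <<'E'
import sys,numpy as np,cv2
from rig import manip
for a in sys.argv[1:]:
    n,o=a.split(":")
    m=manip.camera_model(n); p,d=manip.snapshot(n)
    cv2.imwrite(f"pics/{o}.png",p[:,:,::-1]); np.savez(f"pics/{o}.npz",p=p,d=d,K=m["mtx"],E=m["extrinsics"])
E
python3 snap.py wrist:w1; python3 -c "
from rig import manip;print(manip.state())"
```

```text
time_s: 2.15
eef_pos: [547.6, 289.0, 297.0]
tool_rot: [0.999, 0.042, -0.001, -0.0]
contact_force: [1.2, 0.4, -0.4]
finger_gap: 85.7
{'time_s': 2.2, 'joints': array([3.63532902e-01, 4.21695137e-01, 2.08596780e-01, 1.36015631e+00,
       2.63452507e-04, 1.85098515e+00]), 'joint_vel': array([-0.04742704, -0.05608718, -0.0596349 ,  0.00681984, -0.01672219,
       -0.01484899]), 'tau': array([ 1.09442052e+00, -5.05366337e+01,  2.85501069e+01, -1.68343505e-02,
        9.35953693e-02,  6.85798028e-02]), 'eef_pos': array([546.9135287 , 286.91100659, 297.38157351]), 'tool_rot': array([ 9.99131090e-01,  4.16597841e-02, -1.20771896e-03,  2.63864354e-04]), 'contact_force': array([-0.39948564, -0.85049718, -0.16434873]), 'torque': array([-0.03352308,  0.01124375,  0.06164034]), 'finger_gap': 85.55214814801464}
```

View pics/w1.png

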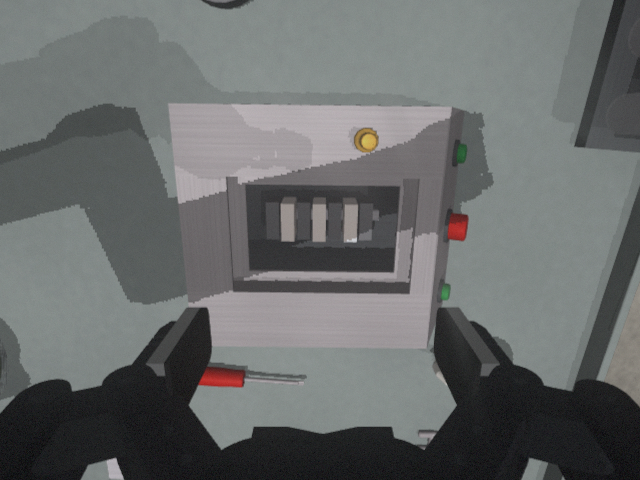

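The wrist view shows the opening around (227..419, 178..293) and the fitting at (367,140). The arm was still settling, so I'll take a second picture and enlarge it.

```bash
python3 snap.py wrist:w2; python3 - <<'E'
from h import *
p,d,K,E=load("pics/w2.npz")
cv2.imwrite("pics/c5.png",cv2.resize(p[90:360,160:470,::-1],None,fx=2.5,fy=2.2,interpolation=cv2.INTER_CUBIC))
W=cloud("pics/w2.npz")
for r in [(320,276),(240,220),(403,220),(320,320),(210,240),(425,250),(367,140)]: print(r,W[r[1]-1:r[1]+2,r[0]-1:r[0]+2].reshape(-1,3).mean(0).round(1))
for u in (270,320,370): print(u,[ (v,round(float(W[v,u,2]))) for v in range(264,300,2)])
E
```

```text
(320, 276) [551.1 198.5  80.1]
(240, 220) [461.2 255.3  80. ]
(403, 220) [633.6 269.8  80.1]
(320, 320) [554.4 160.2 109.2]
(210, 240) [437.6 240.3 109.5]
(425, 250) [641.1 260.4 149.2]
(367, 140) [579.3 350.7 138.8]
270 [(264, 0), (266, 3), (268, 77), (270, 78), (272, 79), (274, 80), (276, 81), (278, 82), (280, 83), (282, 88), (284, 94), (286, 97), (288, 104), (290, 109), (292, 109), (294, 109), (296, 109), (298, 109)]
320 [(264, 2), (266, 2), (268, 76), (270, 80), (272, 80), (274, 80), (276, 80), (278, 80), (280, 81), (282, 86), (284, 92), (286, 97), (288, 101), (290, 107), (292, 110), (294, 109), (296, 107), (298, 109)]
370 [(264, 3), (266, 3), (268, 2), (270, 80), (272, 79), (274, 79), (276, 79), (278, 80), (280, 80), (282, 86), (284, 90), (286, 95), (288, 100), (290, 106), (292, 109), (294, 108), (296, 110), (298, 108)]
```

View pics/c5.png

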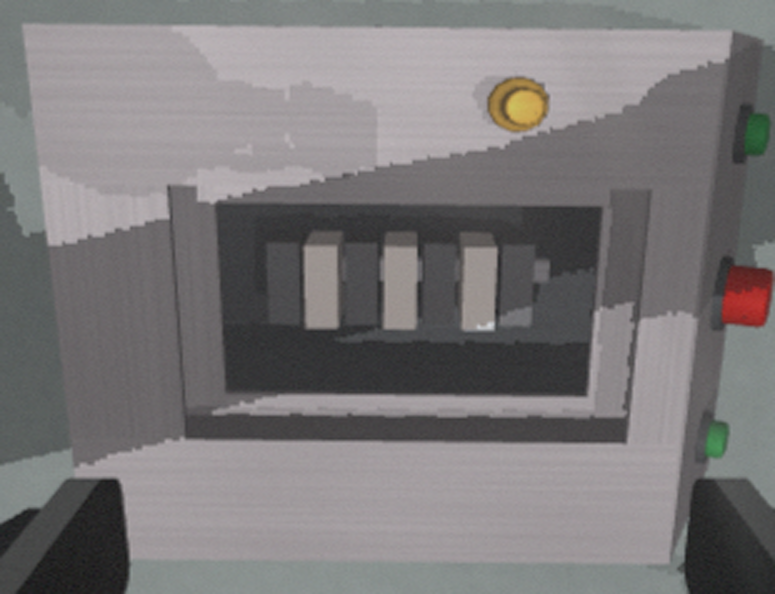

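```bash
python3 - <<'E'
from h import *
f=load("pics/w2.npz")
for C in ([(169,186),(651,190),(627,443),(185,440)],[(23,25),(734,31),(669,563),(80,559)]):
    P=np.array([px(f,160+(x+.5)/2.5-.5,90+(y+.5)/2.2-.5,110)[:2] for x,y in C]);print(P.round(1),P.mean(0))
    print([np.linalg.norm(P[i]-P[(i+1)%4]).round(1) for i in range(4)])
    e=P[1]-P[0]+P[2]-P[3];a=np.arctan2(e[1],e[0]);print("ang",np.degrees(a)); 
print(P.mean(0)+12.5*np.array([np.cos(a),np.sin(a)]))
from rig import manip
np.set_printoptions(suppress=True,precision=4)
print(delta(manip.state(),[538.5,-175,200],21.56))
E
```

```text
[[454.4 307.3]
 [636.5 320.8]
 [645.4 202.1]
 [462.2 188.2]] [549.60593071 254.5986977 ]
[np.float64(182.7), np.float64(119.0), np.float64(183.7), np.float64(119.4)]
ang 4.289796738380501
[[401.4 368.5]
 [656.  387.3]
 [673.3 139.3]
 [417.5 119.9]] [537.0693603  253.74009444]
[np.float64(255.3), np.float64(248.5), np.float64(256.6), np.float64(249.1)]
ang 4.28793238822626
[549.53437159 254.67470317]
[ -0.0453   0.4578   0.0986   0.0399   0.1344 -16.8879]
```

```bash
python3 -m jog '[[-0.045,0.458,0.099,0,0.1,-16.9,-1],[-0.045,0.458,0.099,0,0.1,-16.9,-1],[-0.045,0.458,0.099,0,0.1,-16.9,-1],[-0.045,0.458,0.099,0,0.1,-16.9,-1],[-0.045,0.458,0.099,0,0.1,-16.9,-1],[-0.045,0.458,0.099,0,0.1,-16.9,-1],[-0.045,0.458,0.099,0,0.1,-16.9,-1],[-0.045,0.458,0.099,0,0.1,-16.9,-1],[-0.045,0.458,0.099,0,0.1,-16.9,-1],[-0.045,0.458,0.099,0,0.1,-16.9,-1],[-0.045,0.458,0.099,0,0.1,-16.9,-1],[-0.045,0.458,0.099,0,0.1,-16.9,-1],[-0.045,0.458,0.099,0,0.1,-16.9,-1],[-0.045,0.458,0.099,0,0.1,-16.9,-1]]'
python3 snap.py wrist:w3; python3 - <<'E'
from h import *
p,d,K,E=load("pics/w3.npz")
cv2.imwrite("pics/c6.png",cv2.resize(p[60:360,150:480,::-1],None,fx=2.4,fy=2,interpolation=cv2.INTER_CUBIC))
E
```

```text
time_s: 3.65
eef_pos: [538.4, -174.9, 201.1]
tool_rot: [0.982, 0.187, 0.001, 0.0]
contact_force: [0.3, 1.0, 0.7]
finger_gap: 85.3
```

View pics/w3.png

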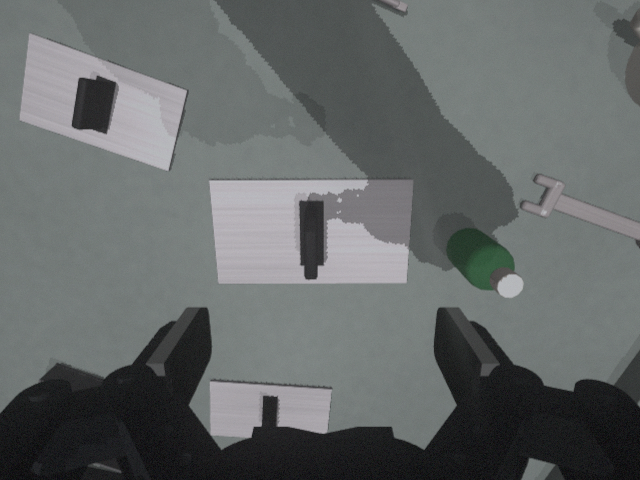

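View pics/c6.png

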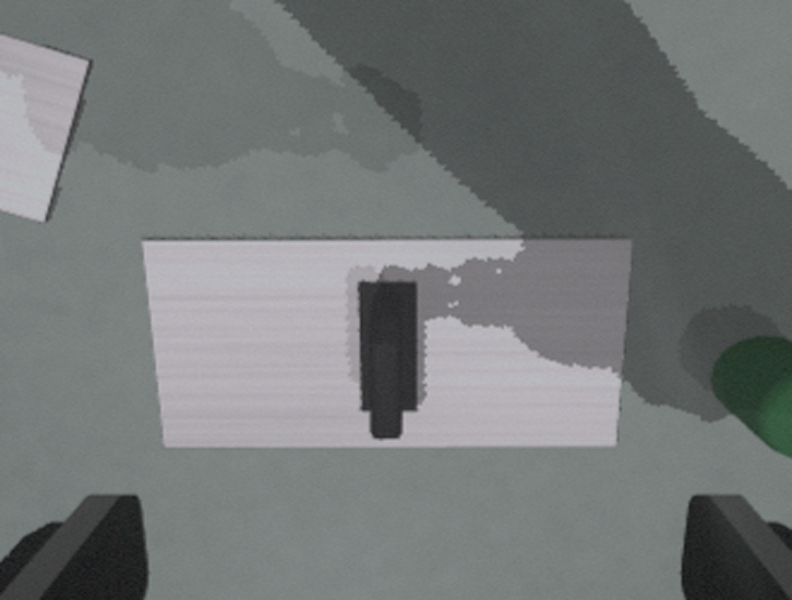

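The grip shows a 24 px block with a narrower 12 px part below it, so I'll check its shape from depth along with the cover pose.

```bash
python3 - <<'E'
from h import *
f=load("pics/w3.npz");p=f[0]
C=[(143,240),(631,240),(616,446),(164,447)]
P=np.array([px(f,150+(x+.5)/2.4-.5,60+(y+.5)/2-.5,6)[:2] for x,y in C]);print(P.round(1),P.mean(0))
print([np.linalg.norm(P[i]-P[(i+1)%4]).round(1) for i in range(4)])
e=P[1]-P[0]+P[2]-P[3];a=np.arctan2(e[1],e[0]);print("ang",np.degrees(a)); c=P.mean(0)
W=cloud("pics/w3.npz"); Q=W.reshape(-1,3); m=(Q[:,2]>12)&(Q[:,2]<120)&(np.linalg.norm(Q[:,:2]-c,axis=1)<60); Q=Q[m]
L=(Q[:,:2]-c)@np.array([[np.cos(a),-np.sin(a)],[np.sin(a),np.cos(a)]])
for lo in range(12,66,6):
    k=(Q[:,2]>=lo)&(Q[:,2]<lo+6)
    if k.sum(): print(lo,k.sum(),L[k].min(0).round(1),L[k].max(0).round(1),np.median(L[k],0).round(1))
cv2.imwrite("pics/c7.png",cv2.resize(cv2.convertScaleAbs(p[185:295,290:335,::-1],alpha=2.5),None,fx=8,fy=5.4,interpolation=cv2.INTER_CUBIC))
E
```

```text
[[ 429.2 -194.6]
 [ 612.9 -122.3]
 [ 653.6 -222.9]
 [ 468.9 -296.1]] [ 541.13593938 -208.9838708 ]
[np.float64(197.4), np.float64(108.6), np.float64(198.6), np.float64(109.0)]
ang 21.5549057225169
12 17 [-5.9 26.6] [ 5.7 29.3] [ 0.8 28.9]
18 19 [-5.7 26.6] [ 5.7 29.6] [-0.1 29.1]
24 16 [-4.5 26.3] [ 5.8 29.6] [ 0.6 29.1]
30 22 [-6.1 26.4] [ 5.9 29.5] [ 1.3 29. ]
36 31 [-5.8 14.7] [ 5.9 29.5] [ 4.1 28.2]
42 35 [-5.5  2.2] [ 5.9 29.5] [ 3.3 28.5]
48 224 [ -6.  -29.6] [ 5.9 29.5] [-0.3  3. ]
54 621 [ -5.4 -29.2] [ 5.2 28.5] [-0.  -0.1]
```

View pics/c7.png

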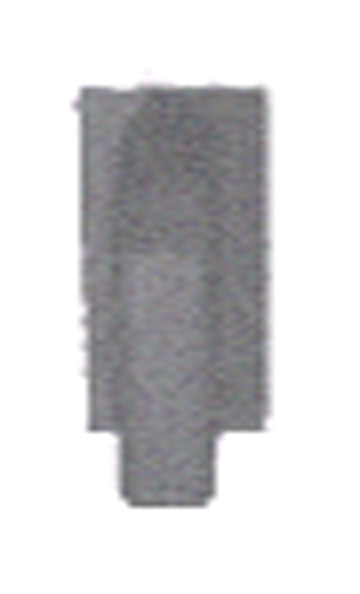

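The grip is 12x60 mm as described. Wrist and side measurements differ by the same (+2.5, +2.3) mm for cover and console, so I'll use the wrist values for both. Now to descend.

```bash
python3 - <<'E'
from h import *
from rig import manip
np.set_printoptions(suppress=True,precision=4)
s=manip.state();print(s["eef_pos"],s["contact_force"])
print(delta(s,[541.1,-209,16],21.55))
E
```

```text
[ 538.5109 -174.8302  201.0679] [-0.9353 -0.0451 -0.2128]
[-0.0106  0.0326  0.1851  0.0427 -0.1295 -0.0051]
```

```bash
python3 -m jog '[[-0.0105,0.0325,0.04,0,-0.1,0,-1],[-0.0105,0.0325,0.08,0,-0.1,0,-1],[-0.0105,0.0325,0.12,0,-0.1,0,-1],[-0.0105,0.0325,0.15,0,-0.1,0,-1],[-0.0105,0.0325,0.17,0,-0.1,0,-1],[-0.0105,0.0325,0.185,0,-0.1,0,-1],[-0.0105,0.0325,0.185,0,-0.1,0,-1],[-0.0105,0.0325,0.185,0,-0.1,0,-1]]'
python3 snap.py wrist:w4 side:s4
```

```text
time_s: 4.5
eef_pos: [541.1, -209.3, 15.9]
tool_rot: [0.982, 0.187, 0.0, 0.0]
contact_force: [0.2, -0.6, 0.4]
finger_gap: 85.4
```

View pics/w4.png

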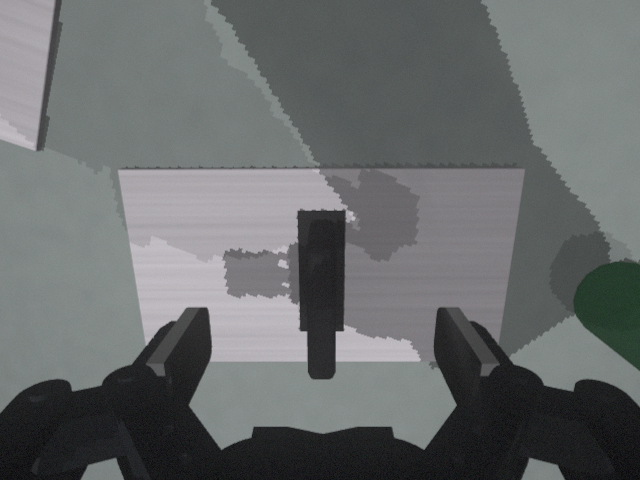

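View pics/s4.png

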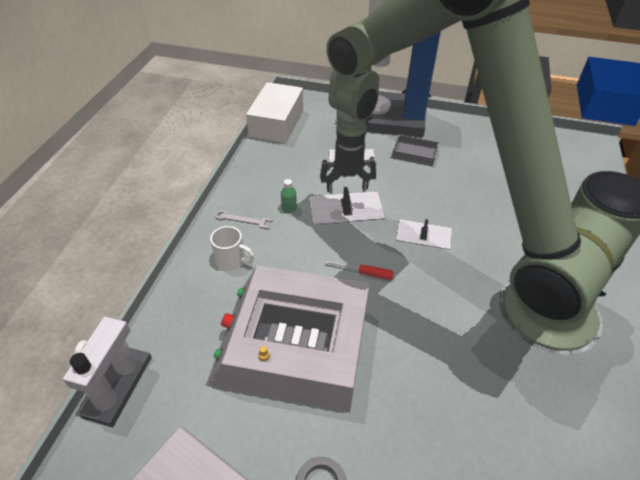

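```bash
python3 - <<'E'
from h import *
p,d,K,E=load("pics/s4.npz")
a=np.radians(21.55);u=np.array([np.cos(a),np.sin(a),0]);v=np.array([-np.sin(a),np.cos(a),0])
c=np.array([541.1,-209,0])
for q in [c+48*u+[0,0,29],c-48*u+[0,0,29],c+30*v+[0,0,56],c-30*v+[0,0,56],c+[0,0,56]]:
    x=K@(E[:3,:3]@q+E[:3,3]); print((x[:2]/x[2]).round(1))
cv2.imwrite("pics/c8.png",cv2.resize(p[140:240,290:410,::-1],None,fx=6,fy=6,interpolation=cv2.INTER_CUBIC))
E
```

```text
[328.3 202.5]
[362.4 200.1]
[347.5 201.6]
[344.2 186.9]
[345.9 194.1]
```

View pics/c8.png

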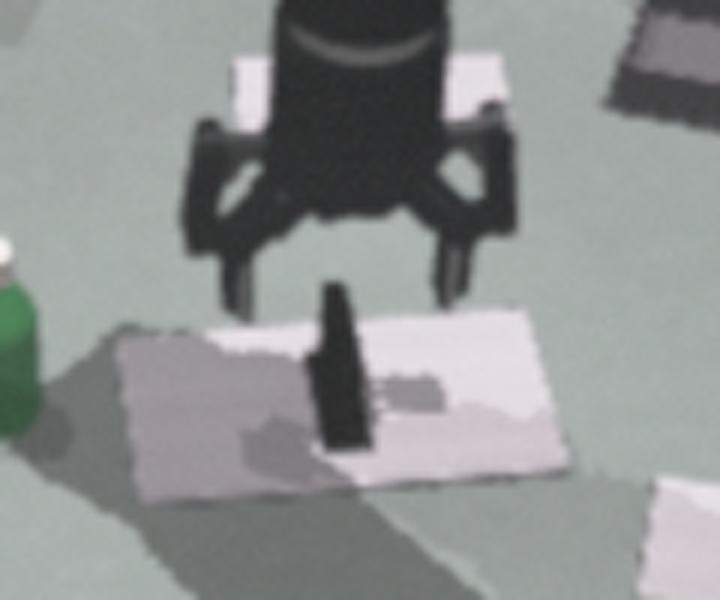

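```bash
python3 - <<'E'
from h import *
W=cloud("pics/s4.npz")
for u,v in [(329,191),(330,192),(329,189),(365,189),(365,186),(365,190),(328,186),(346,190),(348,203)]:print(u,v,W[v,u].round(1))
W=cloud("pics/w4.npz"); 
for u,v in [(205,312),(205,330),(208,350),(440,312),(440,340),(321,225),(321,370)]:print("w",u,v,W[v,u].round(1))
E
```

```text
329 191 [ 582.5 -181.3   81.5]
330 192 [ 579.8 -181.9   78. ]
329 189 [ 583.1 -183.1   87. ]
365 189 [ 490.5 -212.5   83.8]
365 186 [ 491.7 -216.1   91.2]
365 190 [ 501.4 -298.     3.8]
328 186 [ 585.7 -181.    98.9]
346 190 [ 544.1 -223.5   57.9]
348 203 [ 529.  -183.6   48.7]
w 205 312 [ 498.1 -215.1   68.6]
w 205 330 [ 500.4 -220.8   70.7]
w 208 350 [ 503.7 -229.5   69.2]
w 440 312 [ 577.4 -183.6   68.9]
w 440 340 [ 581.  -192.7   71.9]
w 321 225 [ 530.2 -181.9   18.1]
w 321 370 [ 550.  -232.    54.7]
```

```bash
python3 - <<'E'
from h import *
W=cloud("pics/s4.npz")
for v in range(140,196,3):
    print(v,[ (u,W[v,u].round(0).astype(int).tolist()) for u in (323,330,338,350,365,374)])
E
```

```text
140 [(323, [681, -501, 3]), (330, [659, -507, 3]), (338, [565, -183, 251]), (350, [534, -175, 263]), (365, [550, -539, 2]), (374, [521, -547, 2])]
143 [(323, [678, -489, 1]), (330, [658, -501, -4]), (338, [565, -184, 241]), (350, [533, -176, 253]), (365, [546, -521, 4]), (374, [518, -525, 7])]
146 [(323, [674, -472, 2]), (330, [653, -481, 0]), (338, [565, -189, 229]), (350, [533, -177, 244]), (365, [543, -508, 2]), (374, [516, -525, -5])]
149 [(323, [670, -457, 1]), (330, [648, -463, 1]), (338, [563, -180, 227]), (350, [533, -179, 234]), (365, [541, -497, -1]), (374, [513, -500, 2])]
152 [(323, [665, -440, 3]), (330, [644, -445, 4]), (338, [562, -177, 219]), (350, [532, -175, 227]), (365, [537, -473, 5]), (374, [509, -481, 5])]
155 [(323, [662, -427, 2]), (330, [639, -426, 7]), (338, [561, -176, 211]), (350, [531, -175, 219]), (365, [533, -457, 6]), (374, [507, -472, 0])]
158 [(323, [658, -413, 1]), (330, [636, -415, 4]), (338, [561, -176, 202]), (350, [530, -174, 210]), (365, [531, -446, 3]), (374, [504, -455, 2])]
161 [(323, [603, -191, 172]), (330, [633, -404, 2]), (338, [561, -17
[... 1035 characters left out ...]
(330, [581, -181, 114]), (338, [586, -314, 2]), (350, [552, -322, 3]), (365, [493, -219, 102]), (374, [483, -343, 1])]
185 [(323, [626, -287, 3]), (330, [580, -181, 104]), (338, [584, -303, 0]), (350, [549, -311, 1]), (365, [492, -216, 95]), (374, [480, -326, 5])]
188 [(323, [623, -276, 2]), (330, [580, -183, 91]), (338, [580, -286, 3]), (350, [546, -297, 1]), (365, [491, -218, 82]), (374, [478, -316, 2])]
191 [(323, [619, -261, 4]), (330, [580, -180, 83]), (338, [577, -275, 1]), (350, [543, -284, 2]), (365, [501, -299, -1]), (374, [476, -307, -1])]
194 [(323, [615, -247, 5]), (330, [580, -185, 68]), (338, [573, -258, 6]), (350, [539, -266, 7]), (365, [497, -276, 9]), (374, [472, -282, 10])]
```

The measured fingertips (side and wrist depth) sit at z≈70 and the body bottom at z≈127. That is about 40 mm higher than the reported TCP z=16 implies, although the lateral position is right. I'll go down 20 mm, which is safe under either reading, and check again.

```bash
python3 -m jog '[[0,0,0.01,0,0,0,-1],[0,0,0.02,0,0,0,-1],[0,0,0.02,0,0,0,-1],[0,0,0.02,0,0,0,-1]]'
python3 snap.py wrist:w5 side:s5
python3 - <<'E'
from h import *
W=cloud("pics/w5.npz"); 
for u,v in [(205,312),(205,330),(208,350),(440,312),(440,340),(321,370)]:print("w",u,v,W[v,u].round(1))
p=load("pics/s5.npz")[0]
cv2.imwrite("pics/c9.png",cv2.resize(p[140:240,290:410,::-1],None,fx=6,fy=6,interpolation=cv2.INTER_CUBIC))
E
```

```text
time_s: 5.0
eef_pos: [540.3, -209.7, -5.1]
tool_rot: [0.983, 0.186, -0.0, -0.0]
contact_force: [0.2, 0.4, 1.3]
finger_gap: 85.4
w 205 312 [ 497.4 -215.1   48.2]
w 205 330 [ 499.6 -221.1   49.8]
w 208 350 [ 502.9 -229.9   48.4]
w 440 312 [ 577.1 -184.4   47.1]
w 440 340 [ 580.3 -193.2   50.8]
w 321 370 [ 543.6 -217.9   55.3]
```

View pics/c9.png

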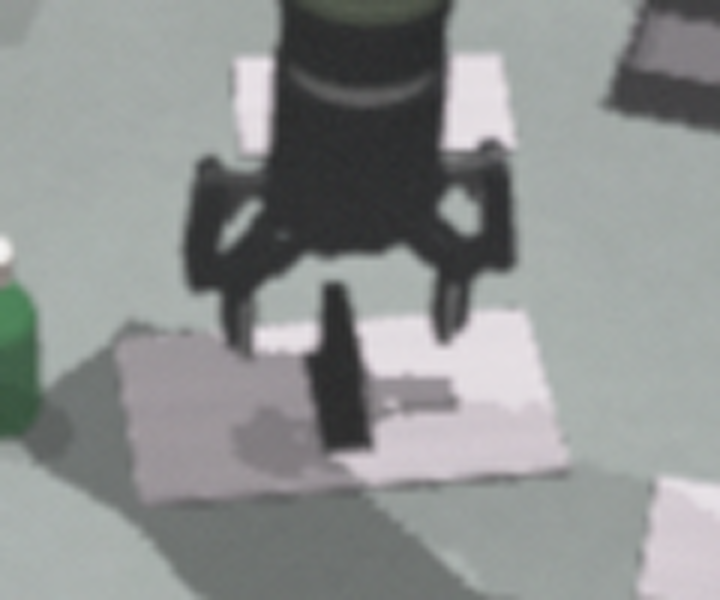

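There's no contact at reported z=-5 and the tips measure z≈48, so the real fingertips are 40 mm short of the reported TCP (closed tips at eef+40). I'll go down another 20 mm and close.

```bash
python3 -m jog '[[0,0,0.01,0,0,0,-1],[0,0,0.02,0,0,0,-1],[0,0,0.02,0,0,0,-1],[0,0,0.02,0,0,0,0],[0,0,0.02,0,0,0,0.5],[0,0,0.02,0,0,0,1],[0,0,0.02,0,0,0,1],[0,0,0.02,0,0,0,1],[0,0,0.02,0,0,0,1],[0,0,0.02,0,0,0,1],[0,0,0.02,0,0,0,1],[0,0,0.02,0,0,0,1]]'
python3 snap.py wrist:w6 side:s6
python3 - <<'E'
from h import *
p=load("pics/s6.npz")[0];q=load("pics/w6.npz")[0]
cv2.imwrite("pics/c10.png",np.hstack([cv2.resize(p[150:240,300:400,::-1],(390,360),interpolation=cv2.INTER_CUBIC),cv2.resize(q[:,:,::-1],(400,360))]))
E
```

```text
time_s: 6.3
eef_pos: [541.0, -210.1, -24.2]
tool_rot: [0.983, 0.186, 0.0, 0.0]
contact_force: [0.3, 0.6, 4.7]
finger_gap: 11.4
```

View pics/c10.png

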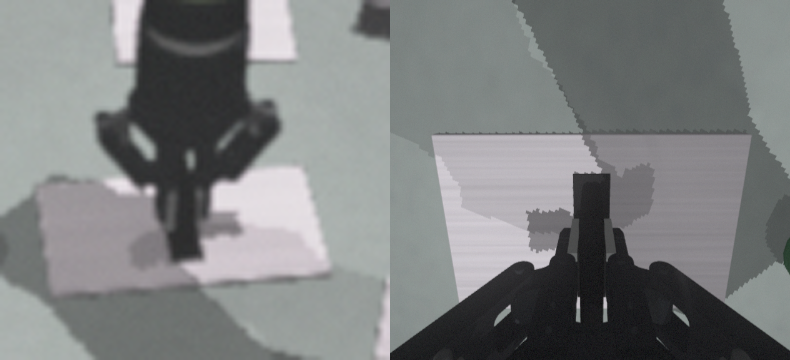

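Gripped: the gap is 11.4 mm on the 12 mm grip, and the picture shows the pads on the grip. Lifting.

```bash
python3 -m jog '[[0,0,-0.01,0,0,0,1],[0,0,-0.03,0,0,0,1],[0,0,-0.07,0,0,0,1],[0,0,-0.11,0,0,0,1],[0,0,-0.15,0,0,0,1],[0,0,-0.19,0,0,0,1],[0,0,-0.22,0,0,0,1],[0,0,-0.22,0,0,0,1],[0,0,-0.22,0,0,0,1]]'
cat >> h.py <<'E'
CON=np.array([549.6,254.6]); YAW=4.29; OFF=24.0
def con2w(x,y,z,yaw=None):
    a=np.radians(YAW if yaw is None else yaw); return np.array([CON[0]+x*np.cos(a)-y*np.sin(a),CON[1]+x*np.sin(a)+y*np.cos(a),z])
def eef_for_a(xa,za,th,y=0,dyaw=0):
    """tool pose so that cover_end_a is at console (xa,y,za) with tilt th deg"""
    t=np.radians(th); U=(xa+100*np.cos(t), za+100*np.sin(t)); n=(-np.sin(t),np.cos(t))
    e=(U[0]-OFF*n[0],U[1]-OFF*n[1]); return con2w(e[0],y,e[1])
def where(s):
    """cover estimate in console frame from state: xa,za,xb,zb,y,pitch,yaw"""
    R=Ro.from_quat(s["tool_rot"]); n=-R.apply([0,0,1]); x=R.apply([1,0,0])
    U=s["eef_pos"]+OFF*n; a=U-100*x;b=U+100*x
    A=np.radians(YAW); M=np.array([[np.cos(A),np.sin(A)],[-np.sin(A),np.cos(A)]])
    f=lambda q:np.r_[M@(q[:2]-CON),q[2]].round(1)
    return dict(a=f(a),b=f(b),U=f(U),pitch=round(float(np.degrees(np.arcsin(x[2]))),2),yaw=round(float(np.degrees(np.arctan2(x[1],x[0])))-0,2),F=np.round(s["contact_force"],1),t=round(s["time_s"],2),gap=round(s["finger_gap"],1))
E
python3 - <<'E'
from h import *
from rig import manip
np.set_printoptions(suppress=True,precision=4)
s=manip.state();print(where(s))
p=eef_for_a(-80,140,10);print(p,delta(s,p,YAW,10))
E
```

```text
time_s: 7.3
eef_pos: [540.4, -209.6, 194.8]
tool_rot: [0.983, 0.186, -0.0, -0.0]
contact_force: [0.3, -0.2, -5.1]
finger_gap: 11.1
{'a': array([-139.4, -491.7,  218.9]), 'b': array([  51.7, -432.7,  218.8]), 'U': array([ -43.9, -462.2,  218.8]), 'pitch': -0.02, 'yaw': 21.45, 'F': array([ 0.3, -0.2, -5.1]), 't': 7.3, 'gap': 11.1}
[572.1849 256.2942 133.7294] [ 0.2    -0.4219  0.0612 -1.5119  9.9471 17.1182]
```

```bash
python3 -m jog '[[0.02,-0.04,0,-0.1,1,2,1],[0.05,-0.085,0,-0.3,2,4,1],[0.07,-0.13,0,-0.4,3,5.2,1],[0.085,-0.17,0,-0.6,4,6.8,1],[0.105,-0.21,0,-0.75,5,8.5,1],[0.125,-0.25,0,-0.9,6,10.2,1],[0.145,-0.29,0,-1,7,11.9,1],[0.165,-0.33,0,-1.2,8,13.6,1],[0.18,-0.37,0,-1.35,9,15.3,1],[0.2,-0.405,0,-1.5,10,17.1,1],[0.2,-0.422,0,-1.5,10,17.1,1],[0.2,-0.422,0,-1.5,10,17.1,1],[0.2,-0.422,0,-1.5,10,17.1,1],[0.2,-0.422,0,-1.5,10,17.1,1],[0.2,-0.422,0,-1.5,10,17.1,1]]'
python3 snap.py side:s7 wrist:w7 scene:n7
python3 - <<'E'
from h import *
from rig import manip
np.set_printoptions(suppress=True,precision=4)
s=manip.state();print(where(s))
p=load("pics/s7.npz")[0]
cv2.imwrite("pics/c11.png",cv2.resize(p[200:420,180:400,::-1],None,fx=3,fy=2.7,interpolation=cv2.INTER_CUBIC))
E
```

```text
time_s: 8.8
eef_pos: [572.7, 254.6, 194.9]
tool_rot: [0.996, 0.036, 0.087, -0.003]
contact_force: [0.6, -0.2, -3.3]
finger_gap: 11.2
{'a': array([-79.3,  -1.1, 201.5]), 'b': array([117.6,  -1.3, 236.5]), 'U': array([ 19.1,  -1.2, 219. ]), 'pitch': 10.08, 'yaw': 4.23, 'F': array([-0.6, -0.2, -3.8]), 't': 8.95, 'gap': 11.1}
```

View pics/c11.png

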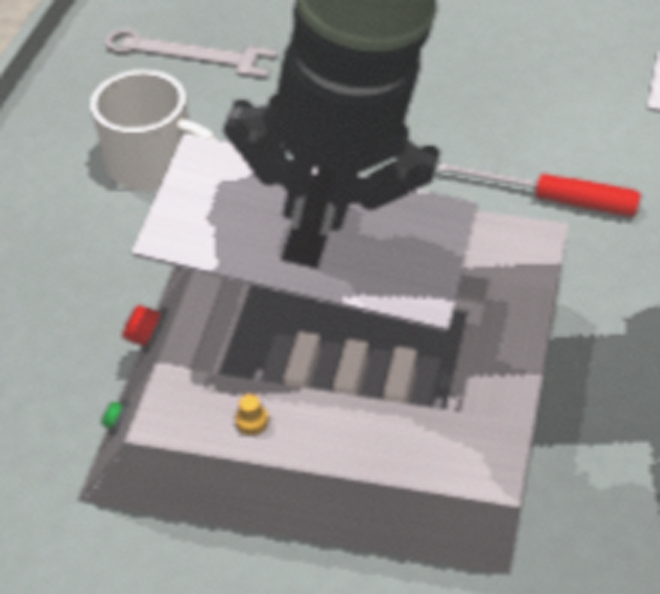

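View pics/w7.png

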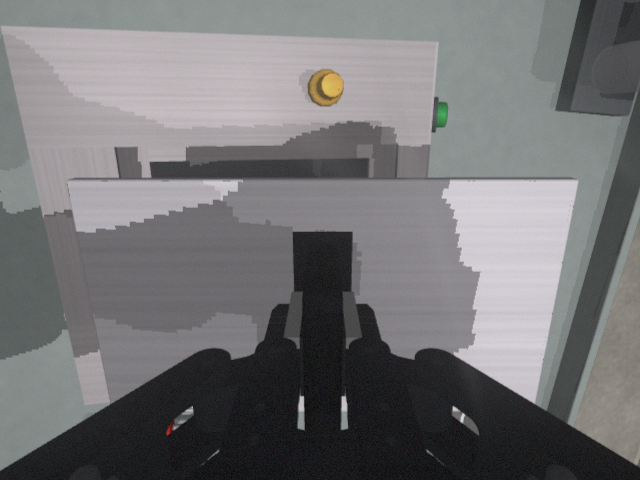

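The side view shows the tilted cover above the opening, with the low end on the robot side. In the wrist view the cover's far edge runs from (68,180) to (577,180) and the opening is visible behind it. I'll check the held pose from depth.

```bash
python3 - <<'E'
from h import *
f=load("pics/w7.npz");W=cloud("pics/w7.npz")
A=np.radians(YAW);M=np.array([[np.cos(A),np.sin(A),0],[-np.sin(A),np.cos(A),0],[0,0,1]])
L=(W-[CON[0],CON[1],0])@M.T
for u,v in [(74,184),(150,183),(450,183),(570,183),(110,370),(540,370),(250,200),(330,88),(60,100),(400,100),(120,150),(420,150)]: print(u,v,L[v-1:v+2,u-1:u+2].reshape(-1,3).mean(0).round(1))
# fit plane to cover
m=np.zeros((480,640),bool);m[186:230,100:560]=1
Q=L[m];k=Q[:,2]>180;Q=Q[k];c=Q.mean(0);n=np.linalg.svd(Q-c,full_matrices=False)[2][2];n*=np.sign(n[2]);print("n",n.round(4),"tilt x",np.degrees(np.arctan2(-n[0],n[2])),"roll",np.degrees(np.arctan2(n[1],n[2])))
# edge corners on the plane
R,t,K=f[3][:3,:3],f[3][:3,3],f[2]
o=M@((-R.T@t)-[CON[0],CON[1],0])
for u,v in [(68,179),(577,178),(110,404),(544,410)]:
    r=M@R.T@np.linalg.inv(K)@[u,v,1]; print((u,v),(o+r*((c-o)@n)/(r@n)).round(1))
# opening rim at deck
for u,v in [(116,147),(429,145)]:
    r=M@R.T@np.linalg.inv(K)@[u,v,1];print((u,v),(o+r*(110-o[2])/r[2]).round(1))
E
```

```text
74 184 [-77.2  51.9 206.9]
150 183 [-47.9  52.3 212.3]
450 183 [ 66.9  52.  232.6]
570 183 [112.7  51.9 240.8]
110 370 [-77.1 -32.8 207. ]
540 370 [115.5 -33.4 240.8]
250 200 [-10.   45.5 218.9]
330 88 [ 37.6  93.  139.2]
60 100 [-117.3   87.   109.1]
400 100 [ 91.5  88.2 109.2]
120 150 [-97.8  56.1  80.2]
420 150 [108.4  55.1 109.2]
n [-0.0551 -0.9521  0.3007] tilt x 10.38391645080464 roll -72.4700668066647
(68, 179) [-47.9  63.4 278.6]
(577, 178) [ 60.3  63.5 298.9]
(110, 404) [  5.5  99.  401.1]
(544, 410) [-30.6  98.7 393.6]
(116, 147) [-90.6  59.9 110. ]
(429, 145) [114.5  58.5 110. ]
```

The measured edge and heights agree with the model to about 1 mm. Next, lowering the low end into the opening.

```bash
python3 - <<'E'
from h import *
from rig import manip
np.set_printoptions(suppress=True,precision=4)
s=manip.state();print(where(s))
for x,z in [(-80,120),(-80,93),(-102,93)]: print(delta(s,eef_for_a(x,z,10),YAW,10))
E
```

```text
{'a': array([-79.3,  -1.1, 201.5]), 'b': array([117.6,  -1.3, 236.5]), 'U': array([ 19.1,  -1.2, 219. ]), 'pitch': 10.08, 'yaw': 4.23, 'F': array([-0.6, -0.2, -3.8]), 't': 8.95, 'gap': 11.1}
[-0.015  -0.0012  0.0803  0.023  -0.0814 -0.0619]
[-0.0197 -0.0012  0.1069  0.023  -0.0814 -0.0619]
[-0.0413 -0.0012  0.103   0.023  -0.0814 -0.0619]
```

```bash
python3 -m jog '[[-0.007,-0.0012,0.035,0,0,0,1],[-0.012,-0.0012,0.065,0,0,0,1],[-0.015,-0.0012,0.08,0,0,0,1],[-0.016,-0.0012,0.086,0,0,0,1],[-0.0168,-0.0012,0.091,0,0,0,1],[-0.0177,-0.0012,0.096,0,0,0,1],[-0.0186,-0.0012,0.101,0,0,0,1],[-0.0195,-0.0012,0.106,0,0,0,1],[-0.0195,-0.0012,0.106,0,0,0,1],[-0.0195,-0.0012,0.106,0,0,0,1]]'
python3 snap.py side:s8 wrist:w8
python3 - <<'E'
from h import *
from rig import manip
s=manip.state();print(where(s),s["torque"].round(2))
p=load("pics/s8.npz")[0]
cv2.imwrite("pics/c12.png",cv2.resize(p[200:420,180:400,::-1],None,fx=3,fy=2.7,interpolation=cv2.INTER_CUBIC))
E
```

```text
time_s: 9.95
eef_pos: [572.0, 257.3, 87.7]
tool_rot: [0.995, 0.037, 0.088, -0.003]
contact_force: [0.2, 0.1, -4.1]
finger_gap: 11.2
{'a': array([-80.,   1.,  94.]), 'b': array([116.9,   1.1, 129.1]), 'U': array([ 18.5,   1. , 111.6]), 'pitch': 10.11, 'yaw': 4.31, 'F': array([ 0.4,  0. , -5. ]), 't': 10.05, 'gap': 11.4} [-0.04  0.29  0.02]
```

View pics/c12.png

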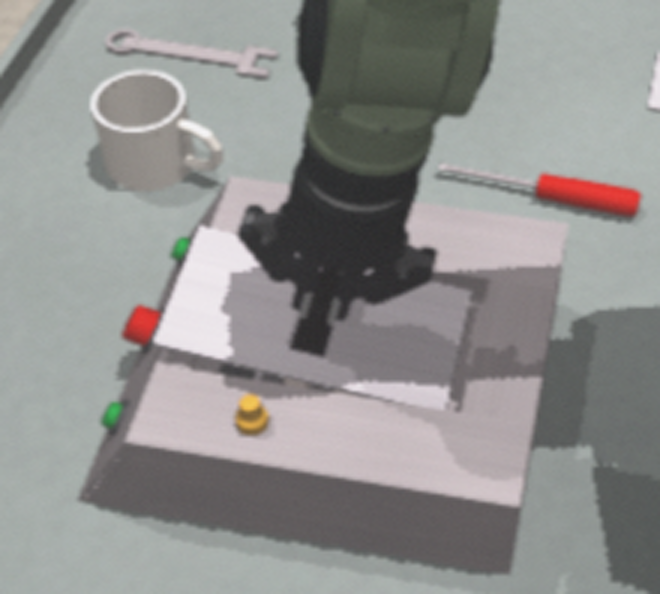

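View pics/w8.png

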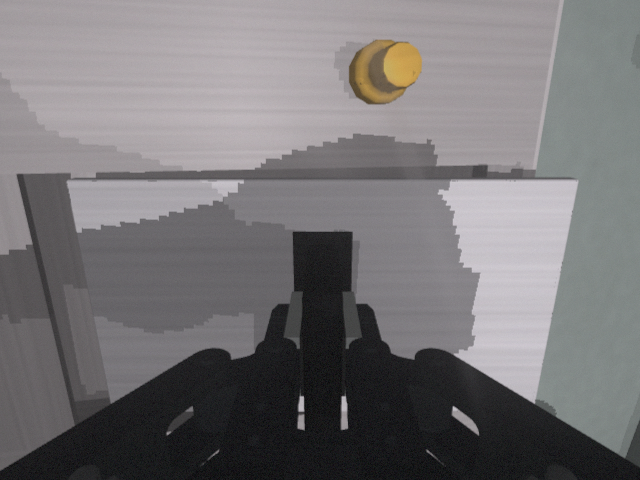

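Clean entry, with no contact force. Next, sliding the low end under the lip in 3 mm steps.

```bash
python3 -m jog '[[-0.003,0.001,0.0005,0,0,0,1],[-0.006,0.001,0,0,0,0,1],[-0.009,0.001,-0.0005,0,0,0,1],[-0.012,0.001,-0.001,0,0,0,1],[-0.015,0.001,-0.0016,0,0,0,1],[-0.018,0.001,-0.0021,0,0,0,1],[-0.021,0.001,-0.0026,0,0,0,1],[-0.024,0.001,-0.0031,0,0,0,1],[-0.024,0.001,-0.0031,0,0,0,1],[-0.024,0.001,-0.0031,0,0,0,1]]'
python3 - <<'E'
from h import *
from rig import manip
s=manip.state();print(where(s),s["torque"].round(2))
E
```

```text
time_s: 11.05
eef_pos: [547.9, 254.4, 86.5]
tool_rot: [0.995, 0.037, 0.088, -0.003]
contact_force: [-0.2, -0.3, -4.1]
finger_gap: 11.4
{'a': array([-1.043e+02, -1.000e-01,  9.260e+01]), 'b': array([ 92.6,   0. , 127.7]), 'U': array([ -5.9,  -0. , 110.1]), 'pitch': 10.09, 'yaw': 4.31, 'F': array([-0.2, -0.3, -4.1]), 't': 11.05, 'gap': 11.4} [-0.02  0.32 -0.01]
```

```bash
python3 -m jog '[[-0.001,0,-0.0002,0,0,0,1],[-0.002,0,-0.0004,0,0,0,1],[-0.003,0,-0.0005,0,0,0,1],[-0.004,0,-0.0007,0,0,0,1],[-0.0045,0,-0.0008,0,0,0,1],[-0.005,0,-0.0009,0,0,0,1],[-0.005,0,-0.0009,0,0,0,1]]'; python3 -m jog '[[-0.0005,0,-0.0001,0,0,0,1],[-0.001,0,-0.0002,0,0,0,1],[-0.0015,0,-0.0003,0,0,0,1]]'; python3 -m jog '[[-0.0005,0,-0.0001,0,0,0,1],[-0.001,0,-0.0002,0,0,0,1],[-0.0015,0,-0.0003,0,0,0,1]]'
```

```text
time_s: 11.75
eef_pos: [542.7, 254.0, 86.5]
tool_rot: [0.995, 0.037, 0.088, -0.003]
contact_force: [-0.4, 0.7, -4.5]
finger_gap: 11.3
time_s: 12.05
eef_pos: [541.2, 253.9, 86.5]
tool_rot: [0.995, 0.037, 0.088, -0.003]
contact_force: [-0.1, -0.9, -4.1]
finger_gap: 11.2
time_s: 12.35
eef_pos: [539.7, 253.8, 86.5]
tool_rot: [0.995, 0.037, 0.088, -0.003]
contact_force: [-0.0, 0.1, -4.5]
finger_gap: 11.4
```

```bash
python3 -m jog '[[-0.0005,0,-0.0001,0,0,0,1],[-0.001,0,-0.0002,0,0,0,1],[-0.001,0,-0.0002,0,0,0,1]]'
```

```text
time_s: 12.65
eef_pos: [539.5, 253.7, 86.9]
tool_rot: [0.995, 0.037, 0.089, -0.003]
contact_force: [2.5, -0.1, -5.0]
finger_gap: 11.0
```

```bash
python3 -m jog '[[-0.0005,0,-0.0001,0,0,0,1],[-0.001,0,-0.0002,0,0,0,1],[-0.001,0,-0.0002,0,0,0,1]]'
```

```text
time_s: 12.95
eef_pos: [539.3, 253.7, 87.2]
tool_rot: [0.995, 0.037, 0.089, -0.003]
contact_force: [4.9, -0.7, -5.4]
finger_gap: 11.3
```

The stop is felt: Fx rises 2.5 then 4.9 N with eef x at 539.4, putting the cover's end about 21 mm behind the edge, within 18–24. I'll back off slightly and lower the low end to feel for the ledge.

```bash
python3 -m jog '[[0.0015,0,0.0003,0,0,0,1],[0.0025,0,0.0004,0,0,0,1],[0.0025,0,0.0004,0,0,0,1],[0.0022,0,0.0024,0,0,0,1],[0.0018,0,0.0044,0,0,0,1],[0.0016,0,0.0054,0,0,0,1],[0.0016,0,0.0054,0,0,0,1]]'
python3 - <<'E'
from h import *
from rig import manip
s=manip.state();print(where(s),s["torque"].round(2))
E
```

```text
time_s: 13.65
eef_pos: [539.7, 253.8, 81.0]
tool_rot: [0.995, 0.038, 0.087, -0.003]
contact_force: [-0.5, 0.2, -5.1]
finger_gap: 11.5
{'a': array([-1.126e+02, -1.000e-01,  8.730e+01]), 'b': array([ 84.3,  -0. , 122.1]), 'U': array([-1.410e+01, -1.000e-01,  1.047e+02]), 'pitch': 10.02, 'yaw': 4.32, 'F': array([-0.5,  0.2, -5.1]), 't': 13.65, 'gap': 11.5} [ 0.01  0.32 -0.01]
```

```bash
python3 -m jog '[[0.0004,0,0.001,0,0,0,1],[0.0002,0,0.002,0,0,0,1],[0,0,0.003,0,0,0,1],[0,0,0.003,0,0,0,1]]'
```

```text
time_s: 14.05
eef_pos: [540.5, 253.8, 78.3]
tool_rot: [0.995, 0.037, 0.088, -0.003]
contact_force: [-0.3, 0.2, -3.2]
finger_gap: 11.4
```

```bash
python3 -m jog '[[-0.0001,0,0.001,0,0,0,1],[-0.0003,0,0.002,0,0,0,1],[-0.0003,0,0.002,0,0,0,1]]'
```

```text
time_s: 14.35
eef_pos: [540.7, 253.8, 76.3]
tool_rot: [0.995, 0.037, 0.088, -0.003]
contact_force: [-1.2, 0.8, -4.6]
finger_gap: 11.3
```

```bash
python3 -m jog '[[-0.0001,0,0.0005,0,0,0,1],[-0.0002,0,0.001,0,0,0,1],[-0.0002,0,0.001,0,0,0,1]]'
```

```text
time_s: 14.65
eef_pos: [540.7, 253.8, 75.4]
tool_rot: [0.995, 0.037, 0.088, -0.003]
contact_force: [0.6, 0.4, -4.3]
finger_gap: 10.8
```

```bash
python3 -m jog '[[-0.0001,0,0.0005,0,0,0,1],[-0.0002,0,0.001,0,0,0,1],[-0.0002,0,0.001,0,0,0,1]]'
```

```text
time_s: 14.95
eef_pos: [540.9, 253.9, 74.6]
tool_rot: [0.995, 0.037, 0.088, -0.003]
contact_force: [-0.3, -0.2, -3.0]
finger_gap: 11.2
```

```bash
python3 -m jog '[[-0.0001,0,0.0005,0,0,0,1],[-0.0002,0,0.001,0,0,0,1],[-0.0002,0,0.001,0,0,0,1]]'
```

```text
time_s: 15.25
eef_pos: [541.1, 254.0, 74.1]
tool_rot: [0.995, 0.037, 0.088, -0.003]
contact_force: [-0.6, -0.4, 1.6]
finger_gap: 11.2
```

```bash
python3 -c "
from h import *
from rig import manip
s=manip.state();print(where(s),s['torque'].round(2))"
```

```text
{'a': array([-111.2,   -0. ,   80.1]), 'b': array([ 85.7,   0. , 115.3]), 'U': array([-12.7,   0. ,  97.7]), 'pitch': 10.13, 'yaw': 4.31, 'F': array([-0.6, -0.4,  1.6]), 't': 15.25, 'gap': 11.2} [-0.15  0.9   0.01]
```

Ledge felt at z≈80 (Fz went from -4.5 to +1.6 N). Now pivoting the cover down about the low end, keeping 1 mm above the ledge.

```bash
python3 - <<'E'
from h import *
from rig import manip
np.set_printoptions(suppress=True,precision=4)
s=manip.state()
for th in (10,8,6,4,2,1,0): print(th,delta(s,eef_for_a(-111.3,81.5,th),YAW,th))
E
```

```text
10 [ 0.      0.     -0.0011 -0.0087 -0.1278  0.0169]
8 [-0.0009  0.      0.0023 -0.0084 -2.1278  0.0171]
6 [-0.0019  0.      0.0058 -0.0081 -4.1278  0.0172]
4 [-0.003   0.      0.0092 -0.0078 -6.1278  0.0174]
2 [-0.0043  0.      0.0125 -0.0075 -8.1278  0.0175]
1 [-0.005   0.      0.0142 -0.0074 -9.1278  0.0176]
0 [ -0.0057   0.       0.0159  -0.0072 -10.1278   0.0177]
```

```bash
python3 -m jog '[[0,0,-0.0015,0,-0.1,0,1],[-0.0004,0,0,0,-1.1,0,1],[-0.0009,0,0.0018,0,-2.1,0,1],[-0.0014,0,0.0035,0,-3.1,0,1],[-0.0019,0,0.0052,0,-4.1,0,1],[-0.0019,0,0.0052,0,-4.1,0,1]]'
```

```text
time_s: 15.85
eef_pos: [540.3, 253.7, 67.5]
tool_rot: [0.998, 0.037, 0.052, -0.002]
contact_force: [-0.2, 0.4, -4.1]
finger_gap: 11.5
```

```bash
python3 snap.py side:s9; python3 - <<'E'
from h import *
from rig import manip
np.set_printoptions(suppress=True,precision=4)
s=manip.state();print(where(s),s['torque'].round(2))
for th in (5,4,3,2,1,0): print(th,delta(s,eef_for_a(-111.3,81.5,th),YAW,th))
p=load("pics/s9.npz")[0]
cv2.imwrite("pics/c13.png",cv2.resize(p[240:380,200:370,::-1],None,fx=4,fy=4,interpolation=cv2.INTER_CUBIC))
E
```

```text
{'a': array([-111.5,   -0.2,   81.1]), 'b': array([ 87.4,  -0.2, 101.8]), 'U': array([-12. ,  -0.2,  91.4]), 'pitch': 5.94, 'yaw': 4.29, 'F': array([-0.1, -0.2, -3.9]), 't': 15.9, 'gap': 11.6} [ 0.05  0.21 -0.03]
5 [-0.0002 -0.0002  0.0013  0.0141 -0.9411  0.0021]
4 [-0.0006 -0.0002  0.003   0.0141 -1.9411  0.0019]
3 [-0.0011 -0.0002  0.0047  0.0141 -2.9411  0.0018]
2 [-0.0016 -0.0002  0.0064  0.0142 -3.9411  0.0017]
1 [-0.0022 -0.0002  0.0081  0.0142 -4.9411  0.0016]
0 [-0.0028 -0.0002  0.0098  0.0142 -5.9411  0.0014]
```

View pics/c13.png

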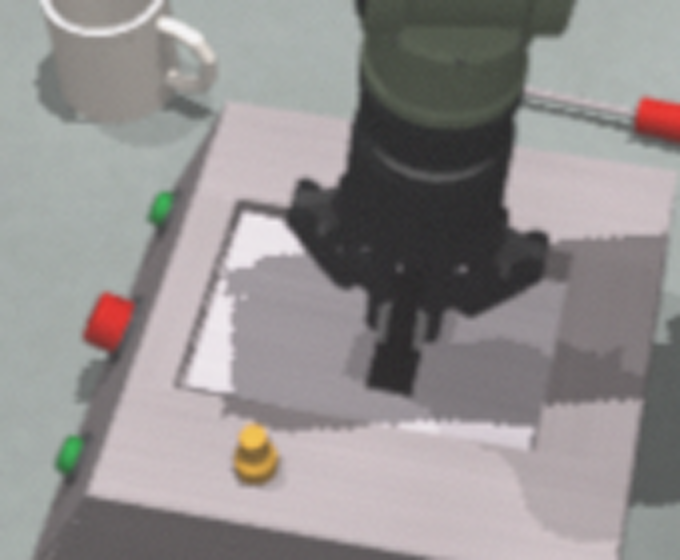

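The button end has passed its lip with a visible gap near (205,300), and there is no contact force. Continuing to level.

```bash
python3 -m jog '[[-0.0002,0,0.0012,0,-0.94,0,1],[-0.0006,0,0.0028,0,-1.94,0,1],[-0.0011,0,0.0045,0,-2.94,0,1],[-0.0016,0,0.0062,0,-3.94,0,1],[-0.0022,0,0.0079,0,-4.94,0,1],[-0.0028,0,0.0096,0,-5.94,0,1],[-0.0028,0,0.0096,0,-5.94,0,1],[-0.0028,0,0.0096,0,-5.94,0,1]]'
python3 - <<'E'
from h import *
from rig import manip
s=manip.state();print(where(s),s['torque'].round(2))
E
```

```text
time_s: 16.7
eef_pos: [538.1, 253.6, 58.0]
tool_rot: [0.999, 0.038, 0.0, 0.0]
contact_force: [-0.4, 0.1, -3.7]
finger_gap: 11.2
{'a': array([-1.116e+02, -1.000e-01,  8.190e+01]), 'b': array([88.4, -0.1, 82. ]), 'U': array([-11.6,  -0.1,  82. ]), 'pitch': 0.02, 'yaw': 4.3, 'F': array([-0.4,  0.1, -3.7]), 't': 16.7, 'gap': 11.2} [-0.04 -0.    0.06]
```

Level at 82 mm and free. Now feeling down onto the ledge.

```bash
python3 -m jog '[[0,0,0.0005,0,0,0,1],[0,0,0.001,0,0,0,1],[0,0,0.001,0,0,0,1]]'
```

```text
time_s: 17.0
eef_pos: [537.8, 253.7, 57.2]
tool_rot: [0.999, 0.038, 0.0, 0.0]
contact_force: [0.2, -0.1, -3.8]
finger_gap: 11.3
```

```bash
python3 -m jog '[[0,0,0.0005,0,0,0,1],[0,0,0.001,0,0,0,1],[0,0,0.001,0,0,0,1]]'
```

```text
time_s: 17.3
eef_pos: [538.0, 253.7, 56.9]
tool_rot: [0.999, 0.038, 0.001, -0.0]
contact_force: [-3.1, -0.7, 2.4]
finger_gap: 11.4
```

```bash
python3 -m jog '[[0,0,0.0005,0,0,0,1],[0,0,0.0005,0,0,0,1]]'
```

```text
time_s: 17.5
eef_pos: [538.0, 253.7, 56.8]
tool_rot: [0.999, 0.038, 0.001, -0.0]
contact_force: [-3.8, -1.6, 8.3]
finger_gap: 11.4
```

```bash
python3 -m jog '[[0,0,0,0,0,0,1],[0,0,0,0,0,0,1]]'; python3 snap.py side:s10; python3 - <<'E'
from h import *
from rig import manip
s=manip.state();print(where(s),s['torque'].round(2))
p=load("pics/s10.npz")[0]
cv2.imwrite("pics/c14.png",cv2.resize(p[240:380,200:370,::-1],None,fx=4,fy=4,interpolation=cv2.INTER_CUBIC))
E
```

```text
time_s: 17.7
eef_pos: [538.0, 253.7, 56.9]
tool_rot: [0.999, 0.038, 0.001, -0.0]
contact_force: [-3.9, -0.2, 8.7]
finger_gap: 11.1
{'a': array([-111.6,   -0. ,   80.7]), 'b': array([88.4,  0.1, 81. ]), 'U': array([-11.6,   0. ,  80.9]), 'pitch': 0.07, 'yaw': 4.32, 'F': array([-3.7, -1. ,  7.3]), 't': 17.75, 'gap': 11.3} [-0.28  0.88  0.01]
```

View pics/c14.png

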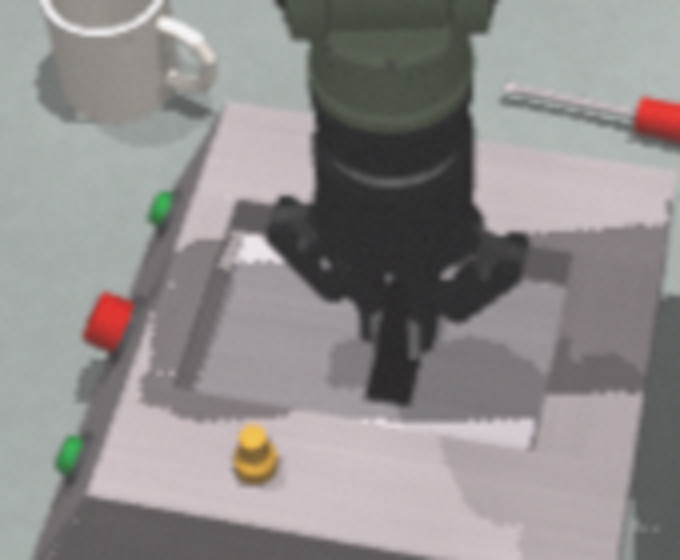

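The cover lies flat and held on the ledge, about 12 N over free weight, with a gap at the button side. I'll ease the downforce and slide toward the buttons.

```bash
python3 -m jog '[[0,0,-0.0006,0,0,0,1],[0.0015,0,-0.0006,0,0,0,1],[0.003,0,-0.0006,0,0,0,1],[0.0045,0,-0.0006,0,0,0,1],[0.006,0,-0.0006,0,0,0,1],[0.0075,0,-0.0006,0,0,0,1],[0.009,0,-0.0006,0,0,0,1],[0.01,0,-0.0006,0,0,0,1],[0.01,0,-0.0006,0,0,0,1]]'
python3 - <<'E'
from h import *
from rig import manip
s=manip.state();print(where(s),s['torque'].round(2))
E
```

```text
time_s: 18.65
eef_pos: [547.1, 254.6, 56.9]
tool_rot: [0.999, 0.038, -0.0, -0.0]
contact_force: [-5.7, -0.3, 6.9]
finger_gap: 11.2
{'a': array([-1.025e+02,  1.000e-01,  8.090e+01]), 'b': array([97.5,  0.3, 80.8]), 'U': array([-2.5,  0.2, 80.9]), 'pitch': -0.04, 'yaw': 4.33, 'F': array([-5.7, -0.3,  6.9]), 't': 18.65, 'gap': 11.2} [-0.2   1.1  -0.02]
```

```bash
python3 -m jog '[[0.0005,0,-0.0005,0,0,0,1],[0.001,0,-0.0005,0,0,0,1],[0.002,0,-0.0005,0,0,0,1],[0.003,0,-0.0005,0,0,0,1],[0.003,0,-0.0005,0,0,0,1]]'; python3 -m jog '[[0.0005,0,0,0,0,0,1],[0.001,0,0,0,0,0,1],[0.001,0,0,0,0,0,1]]'
```

```text
time_s: 19.15
eef_pos: [550.9, 254.7, 56.9]
tool_rot: [0.999, 0.038, 0.0, -0.0]
contact_force: [-4.0, 0.5, 3.9]
finger_gap: 11.4
time_s: 19.45
eef_pos: [551.8, 254.7, 56.9]
tool_rot: [0.999, 0.038, 0.0, -0.0]
contact_force: [-4.8, 0.0, 4.4]
finger_gap: 11.1
```

```bash
python3 -m jog '[[0.0005,0,0,0,0,0,1],[0.001,0,0,0,0,0,1],[0.001,0,0,0,0,0,1]]'
```

```text
time_s: 19.75
eef_pos: [552.3, 254.8, 56.9]
tool_rot: [0.999, 0.038, -0.0, 0.0]
contact_force: [-6.7, -0.6, 6.8]
finger_gap: 11.5
```

```bash
python3 -m jog '[[0.0005,0,0,0,0,0,1],[0.001,0,0,0,0,0,1],[0.001,0,0,0,0,0,1]]'
```

```text
time_s: 20.05
eef_pos: [552.2, 254.8, 56.9]
tool_rot: [0.999, 0.038, -0.001, 0.0]
contact_force: [-10.5, -1.5, 8.4]
finger_gap: 11.0
```

```bash
python3 -m jog '[[0.0005,0,0,0,0,0,1],[0.0008,0,0,0,0,0,1],[0.0008,0,0,0,0,0,1]]'; python3 -c "
from h import *
from rig import manip
s=manip.state();print(where(s),s['torque'].round(2))"
```

```text
time_s: 20.35
eef_pos: [552.2, 254.8, 56.9]
tool_rot: [0.999, 0.038, -0.002, 0.0]
contact_force: [-12.2, -0.4, 10.0]
finger_gap: 11.6
{'a': array([-97.4,  -0.1,  81.2]), 'b': array([1.026e+02, 1.000e-01, 8.050e+01]), 'U': array([ 2.6, -0. , 80.9]), 'pitch': -0.21, 'yaw': 4.34, 'F': array([-12.2,  -0.4,  10. ]), 't': 20.35, 'gap': 11.6} [-0.29  1.88 -0.08]
```

The cover no longer moves while Fx rises to -12 N. It is home at x≈+2.6 (expected +3). I'll relax the push, then release.

```bash
python3 -m jog '[[-0.001,0,-0.0005,0,0,0,1],[-0.0018,0,-0.001,0,0,0,1],[-0.0018,0,-0.001,0,0,0,1]]'; python3 -m jog '[[0,0,0,0,0,0,0.6],[0,0,0,0,0,0,0.3],[0,0,0,0,0,0,0],[0,0,0,0,0,0,-0.5],[0,0,0,0,0,0,-0.5],[0,0,0,0,0,0,-0.5],[0,0,0,0,0,0,-0.5]]'; python3 snap.py wrist:w11 side:s11
```

```text
time_s: 20.65
eef_pos: [552.3, 254.8, 57.0]
tool_rot: [0.999, 0.038, -0.0, -0.0]
contact_force: [-4.6, 1.0, -2.8]
finger_gap: 11.5
time_s: 21.35
eef_pos: [553.1, 254.7, 57.9]
tool_rot: [0.999, 0.038, 0.0, 0.0]
contact_force: [-0.0, -0.5, -0.2]
finger_gap: 64.1
```

View pics/w11.png

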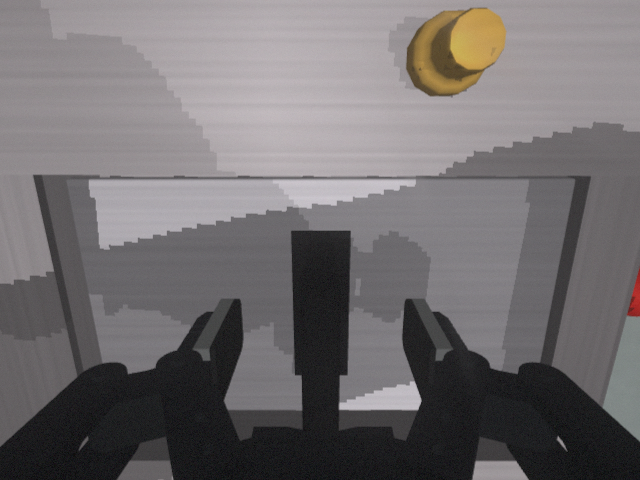

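The jaws are clear of the grip and there is no residual force. Retreating straight up and checking.

```bash
python3 -m jog '[[0,0,-0.01,0,0,0,-0.5],[0,0,-0.03,0,0,0,-0.5],[0,0,-0.06,0,0,0,-0.5],[0,0,-0.1,0,0,0,-0.5],[0,0,-0.15,0,0,0,-0.5],[0,-0.03,-0.2,0,0,0,-0.5],[0,-0.03,-0.22,0,0,0,-0.5],[0,-0.03,-0.22,0,0,0,-0.5],[0,-0.03,-0.22,0,0,0,-0.5]]'; python3 snap.py wrist:w12 side:s12
python3 - <<'E'
from h import *
A=np.radians(YAW);M=np.array([[np.cos(A),np.sin(A),0],[-np.sin(A),np.cos(A),0],[0,0,1]])
L=(cloud("pics/w12.npz")-[CON[0],CON[1],0])@M.T
Q=L.reshape(-1,3)
g=Q[(abs(Q[:,0])<40)&(abs(Q[:,1])<40)&(Q[:,2]>128)&(Q[:,2]<140)]; print("grip top",len(g),g.min(0).round(1),g.max(0).round(1),g.mean(0).round(1))
k=Q[(abs(Q[:,0])<85)&(abs(Q[:,0])>30)&(abs(Q[:,1])<50)&(Q[:,2]>75)&(Q[:,2]<95)]
c=np.linalg.lstsq(np.c_[k[:,:2],np.ones(len(k))],k[:,2],rcond=None)[0];print("plate top",len(k),c.round(4))
E
```

```text
time_s: 22.35
eef_pos: [550.7, 284.9, 278.6]
tool_rot: [0.999, 0.038, 0.001, -0.0]
contact_force: [-0.8, 0.2, -0.5]
finger_gap: 64.4
grip top 882 [ -3.  -28.6 128.1] [  8.8  30.6 138.3] [  2.8   2.4 135.5]
plate top 10413 [-8.00000e-04  1.00000e-03  8.60958e+01]
```

View pics/w12.png

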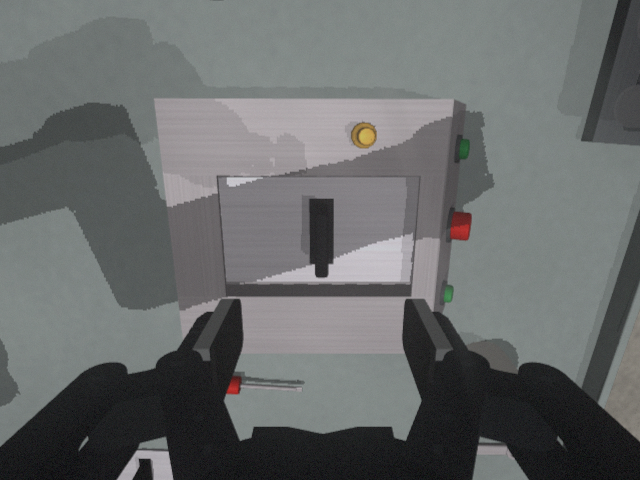

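View pics/s12.png

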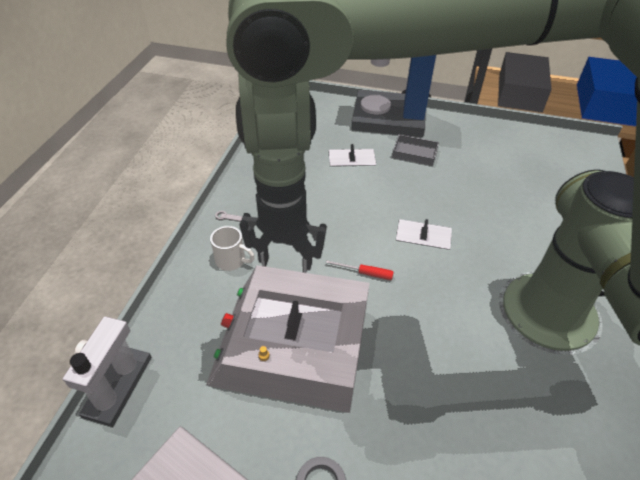

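The grip centre measures x≈+2.9, y≈+1. The plate top is at 86.1 mm (underside about 80) and level within 0.001 rad, and the bystanders are untouched. Handing in.

```bash
python3 -c "
from rig import manip
print(manip.job_done(), manip.state()['contact_force'])"
```

```text
the job is handed in; nothing more can be done
the job is handed in; nothing more can be done
```

The cover is home in the opening, and I handed the job in about 22 s into the 64 s allowed; it reported no verdict.

**What I did:**
- I gripped the largest cover and tilted it 10°, then slid its low end under the pocket lip.
- It touched the end stop about 21 mm behind the lip's edge, with about 5 N.
- I felt the ledge with the low end and lowered the other end past its lip with no contact force.
- I laid the cover flat on the ledge while still holding it, then slid it towards the buttons until the force rose to about 12 N without movement, and released.

**Last checks (wrist and side pictures):**
- **Position:** the grip centre is at about x +2.9 mm and y +1 mm in the console frame.
- **Height and level:** the underside is at about z 80 mm, level within about 0.001 rad.
- **Surroundings:** the arm is clear of everything. The bystanders I could see had not visibly moved; I checked this by eye only, and the bottle was hidden behind the arm in the last picture.

**Checks that disagreed:**
- **TCP:** the real fingertips sit about 40 mm short of the reported TCP along the tool axis, seen in the depth images. I corrected for this before grasping.
- **Cameras:** the side and wrist cameras differ by about 2.5 mm in both x and y. I used the wrist values throughout.

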